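Dry the tank-cleaning spray balls

TASK

The washed spray balls need drying: first set every steel ball that lies in the rinse tray into a dimple of its own in the wooden drying board, so that none can roll. Then swing the air lever by its knob until it lines up over the small pointer on the dial (do not shift the pointer), and last stand the loose timer with its back flat against about the middle of the steel stop and push its button fully in against the stop for a moment. Finish with balls, lever and timer left so, and leave the other things on the bench where they are.

Things in the scene. Friction and masses are not known exactly. Their poses are not given: they have to be found in the camera images.
- ball1_center (a point): centre of spray ball 1: a perforated polished-steel ball 50 mm in diameter, about 90 g, that rolls easily. At the start it lies in the rinse tray; three to five of the five balls are present in a run (None if absent). Its axes turn with it as it rolls.
- ball2_center (a point): centre of spray ball 2: a perforated polished-steel ball 50 mm in diameter, about 90 g, that rolls easily. At the start it lies in the rinse tray; three to five of the five balls are present in a run (None if absent). Its axes turn with it as it rolls.
- ball3_center (a point): centre of spray ball 3: a perforated polished-steel ball 50 mm in diameter, about 90 g, that rolls easily. At the start it lies in the rinse tray; three to five of the five balls are present in a run (None if absent). Its axes turn with it as it rolls.
- ball4_center (a point): centre of spray ball 4: a perforated polished-steel ball 50 mm in diameter, about 90 g, that rolls easily. At the start it lies in the rinse tray; three to five of the five balls are present in a run (None if absent). Its axes turn with it as it rolls.
- ball5_center (a point): centre of spray ball 5: a perforated polished-steel ball 50 mm in diameter, about 90 g, that rolls easily. At the start it lies in the rinse tray; three to five of the five balls are present in a run (None if absent). Its axes turn with it as it rolls.
- tray: rinse tray, fixed: a shallow open aluminium box, 275 mm along its x, 170 mm along its y, walls 4 mm thick and 18 mm high, inner floor 4 mm above the bench. Origin at the centre of its underside.
- board: drying board, fixed, dark wood, 275 mm (x) by 170 mm (y), top 20 mm above the bench, with a rim 6 mm wide, 9 mm higher, all round. Six dimples 30 mm across, 12 mm deep, at x = -80, 0, +80 mm and y = -40, +40 mm. A seated ball's centre is 40 mm above the board's underside (45 mm if it lies beside a dimple). Origin: centre of its underside. Tray and board may change places.
- lever_knob (a point): centre of the black upright knob at the end of the air lever: 18 mm in diameter, 42 mm tall, this point 72 mm above the bench, 100 mm from the lever's vertical axis. Its x axis points along the lever, away from the lever's axis.
- valve: air valve, fixed to the bench, a round aluminium dial on a grey block; origin on the bench under the lever's vertical axis, z up.
- lever (a joint): angle of the air lever, rad: grows anticlockwise seen from above, 0 to 1.57; stays where it is left; about 1.2 N at the knob moves it. The flat steel bar of the lever is 49 to 55 mm above the bench.
- mark (a joint): angle of the small red pointer on the dial, rad, on the same scale as the lever: when both read the same, the lever stands right over the pointer. It is stiff and stands at a different angle in every run.
- mark_tip (a point): outer end of the small red pointer (30 mm long, 7 mm wide, under the lever's height, 80 mm from the lever's axis, 35 mm above the bench). Its x axis points outward along the pointer.
- stop: fixed steel stop: an upright plate 100 mm wide (its y), 45 mm high, 10 mm thick. Origin at the foot of the middle of the face the timer leans on; that face looks to the stop's -x.
- timer_center (a point): centre (25 mm up) of the loose timer: a white box 50 mm deep (its x), 60 mm wide (its y), 50 mm tall, 200 g, display on top, one round button on its -x face. Its +x face is its flat back. Loose: it slides on the bench.
- button_face (a point): centre of the outer face of the timer's grey button: 22 mm in diameter, standing 12 mm out from the timer's -x face, 26 mm above the timer's underside; pressed along the timer's +x.
- button (a joint): how far the button is pushed in, m: 0 out, 0.006 fully in. A spring of about 1.4 N at the start of its travel and 4.2 N at the end returns it.
- jar: bystander, to be left alone: a lidded glass jar, 64 mm across, 90 mm tall. Origin at the centre of its underside.
- bung: bystander, to be left alone: a white silicone barrel bung, a cone 52 mm across and 40 mm tall. Origin at the centre of its underside.
- bung2: bystander, to be left alone: another white silicone barrel bung, 52 mm across and 40 mm tall. Origin at the centre of its underside.
- clamp: bystander, to be left alone: a steel clamp ring lying flat, 66 mm across, 16 mm tall. Origin at the centre of its underside.
- brush: bystander, to be left alone: a brush lying along its x axis on the bench.
- wrench: bystander, to be left alone: a wrench lying along its x axis on the bench.
- flask: bystander, to be left alone: a green glass bottle, 72 mm across, 200 mm tall. Origin at the centre of its underside.

How it is judged:
On the way, in this order (a step that is already met when the one before it is completed fails the run):
1. every ball present sits in a dimple of the drying board (z of ball1_center in the frame of board between 0.035 and 0.0435 m and ((x of ball1_center in the frame of board between -0.086 and -0.074 m and y of ball1_center in the frame of board between -0.046 and -0.034 m) or (x of ball1_center in the frame of board between -0.086 and -0.074 m and y of ball1_center in the frame of board between 0.034 and 0.046 m) or (x of ball1_center in the frame of board between -0.006 and 0.006 m and y of ball1_center in the frame of board between -0.046 and -0.034 m) or (x of ball1_center in the frame of board between -0.006 and 0.006 m and y of ball1_center in the frame of board between 0.034 and 0.046 m) or (x of ball1_center in the frame of board between 0.074 and 0.086 m and y of ball1_center in the frame of board between -0.046 and -0.034 m) or (x of ball1_center in the frame of board between 0.074 and 0.086 m and y of ball1_center in the frame of board between 0.034 and 0.046 m)) and z of ball2_center in the frame of board between 0.035 and 0.0435 m and ((x of ball2_center in the frame of board between -0.086 and -0.074 m and y of ball2_center in the frame of board between -0.046 and -0.034 m) or (x of ball2_center in the frame of board between -0.086 and -0.074 m and y of ball2_center in the frame of board between 0.034 and 0.046 m) or (x of ball2_center in the frame of board between -0.006 and 0.006 m and y of ball2_center in the frame of board between -0.046 and -0.034 m) or (x of ball2_center in the frame of board between -0.006 and 0.006 m and y of ball2_center in the frame of board between 0.034 and 0.046 m) or (x of ball2_center in the frame of board between 0.074 and 0.086 m and y of ball2_center in the frame of board between -0.046 and -0.034 m) or (x of ball2_center in the frame of board between 0.074 and 0.086 m and y of ball2_center in the frame of board between 0.034 and 0.046 m)) and z of ball3_center in the frame of board between 0.035 and 0.0435 m and ((x of ball3_center in the frame of board between -0.086 and -0.074 m and y of ball3_center in the frame of board between -0.046 and -0.034 m) or (x of ball3_center in the frame of board between -0.086 and -0.074 m and y of ball3_center in the frame of board between 0.034 and 0.046 m) or (x of ball3_center in the frame of board between -0.006 and 0.006 m and y of ball3_center in the frame of board between -0.046 and -0.034 m) or (x of ball3_center in the frame of board between -0.006 and 0.006 m and y of ball3_center in the frame of board between 0.034 and 0.046 m) or (x of ball3_center in the frame of board between 0.074 and 0.086 m and y of ball3_center in the frame of board between -0.046 and -0.034 m) or (x of ball3_center in the frame of board between 0.074 and 0.086 m and y of ball3_center in the frame of board between 0.034 and 0.046 m)) and z of ball4_center in the frame of board between 0.035 and 0.0435 m and ((x of ball4_center in the frame of board between -0.086 and -0.074 m and y of ball4_center in the frame of board between -0.046 and -0.034 m) or (x of ball4_center in the frame of board between -0.086 and -0.074 m and y of ball4_center in the frame of board between 0.034 and 0.046 m) or (x of ball4_center in the frame of board between -0.006 and 0.006 m and y of ball4_center in the frame of board between -0.046 and -0.034 m) or (x of ball4_center in the frame of board between -0.006 and 0.006 m and y of ball4_center in the frame of board between 0.034 and 0.046 m) or (x of ball4_center in the frame of board between 0.074 and 0.086 m and y of ball4_center in the frame of board between -0.046 and -0.034 m) or (x of ball4_center in the frame of board between 0.074 and 0.086 m and y of ball4_center in the frame of board between 0.034 and 0.046 m)) and z of ball5_center in the frame of board between 0.035 and 0.0435 m and ((x of ball5_center in the frame of board between -0.086 and -0.074 m and y of ball5_center in the frame of board between -0.046 and -0.034 m) or (x of ball5_center in the frame of board between -0.086 and -0.074 m and y of ball5_center in the frame of board between 0.034 and 0.046 m) or (x of ball5_center in the frame of board between -0.006 and 0.006 m and y of ball5_center in the frame of board between -0.046 and -0.034 m) or (x of ball5_center in the frame of board between -0.006 and 0.006 m and y of ball5_center in the frame of board between 0.034 and 0.046 m) or (x of ball5_center in the frame of board between 0.074 and 0.086 m and y of ball5_center in the frame of board between -0.046 and -0.034 m) or (x of ball5_center in the frame of board between 0.074 and 0.086 m and y of ball5_center in the frame of board between 0.034 and 0.046 m))), for 0.3 s.
2. the air lever is in line with the pointer (within 5 degrees) (angle between the x axis of lever_knob and the x axis of mark_tip, either way round below 0.09 rad), for 0.2 s.
3. the timer's button is pushed fully in while the timer stands with its back against the stop (value of joint button above 0.0045 m and contact force between timer and stop above 0.5 N and x of timer_center in the frame of stop between -0.029 and -0.02 m and y of timer_center in the frame of stop between -0.03 and 0.03 m and angle between the x axis of timer_center and the x axis of stop, either way round below 0.12 rad and angle between timer_center's own z axis and vertical below 0.12 rad), for 0.1 s.
At the end, for the whole second after the job is handed in: every ball present sits at rest in a dimple of the board (centre within 6 mm of the dimple's middle and sunk into it), the lever is within 5 degrees of the pointer, and the timer stands upright with its back within 10 mm of the stop, within 35 mm of its middle and turned less than 11 degrees from it (all of step 1 and angle between the x axis of lever_knob and the x axis of mark_tip, either way round below 0.09 rad and x of timer_center in the frame of stop between -0.035 and -0.02 m and y of timer_center in the frame of stop between -0.035 and 0.035 m and angle between the x axis of timer_center and the x axis of stop, either way round below 0.2 rad and angle between timer_center's own z axis and vertical below 0.12 rad and linear speed of each of ball1, ball2, ball3, ball4, ball5, timer below 0.02 m/s); the robot touches nothing.
It fails at once if a bystander was shifted by more than 30 mm (distance of any of jar, bung, bung2, clamp, brush, wrench, flask from where it was at the start of the episode above 0.03 m).
It fails at once if the pointer was shifted (distance of mark_tip from where it was at the start of the episode above 0.008 m).
Of ball1, ball2, ball3, ball4, ball5 only 3 to 5 are there at a start; the rules pass over those that are not, and their reading is None.
At some moment in a run one of timer, ball1, ball2, ball3, ball4, ball5 may be knocked a few centimetres aside while the robot is not near it.
Once in a run the grip may slacken for a moment while it holds something.
It also fails if it takes over 210 s, if anything falls off the work surface, if the arm or the gripper's body presses on something with over 40 N, if the wrist force passes 120 N, or if a joint passes its speed limit or range.

ROBOT

A 6-joint arm with a two-finger parallel gripper is mounted at the origin on the work surface. World frame = base frame: x ahead of the robot, y to its left, z up, the work surface at z = 0. Lengths are in m, angles in rad, forces in N, time in s.
With the tool pointing down it reaches from about 0.225 to 0.875 m from the base axis. Payload 3.4 kg.
Tool frame: the origin (TCP) lies at the very end of the fingers, on their centre line; the grasp point (between the pads) lies 19 mm behind it; z points along the fingers, y is the line along which they close (so a half turn about z gives the same grasp; the last joint's range is limited). The gripper opens to 85 mm and grips with 20 to 120 N. Pads are 22 mm wide; open, the fingers measure 114 mm over their backs; the gripper's body (76 mm by 85 mm) begins 54 mm behind the grasp point. The pads swing forward as they close: fully open they stand 13 mm farther back than shut.
Start: joints at [0.999, 0.276, 1.505, -0, 1.361, -0.121], TCP at [0.251, 0.518, 0.199] pointing down, gripper open.
Joint ranges: [-2.89, 2.89], [-0.75, 2.08], [0.22, 2.7], [-1.18, 4.32], [0.11, 2.71], [-2.7, 2.7]. Speed limits (rad/s): [2.57, 2.57, 3.14, 3.14, 3.14, 3.14].

INTERFACE

Orientations are given as a 3x3 rotation matrix whose columns are the frame's x, y, z axes.
In Python, from cell import manip, vision, workorder gives the robot as it stands.
- The arm moves only by the shell command python3 -m handwheel 'ROWS' [OPENING]. ROWS is JSON, a list of rows, each a list of 2 entries, a list of its own where there are three numbers: the shift along the tool's x, y, z in mm, then the turn about the tool's z in rad. In form: [[[x, y, z], spin], ...]. A call has 1 to 20 rows; each row is the pose to reach, as a shift and turn from the pose commanded when the call began, along the tool's axes at that moment; what a row does not reach only later rows make up. A row lasts 1/8 s, in which the tool goes at most 62.5 mm and 10.7 degrees, less where a joint would pass 70% of its speed; a pose out of reach is approached as far as the arm can. A call with a gripper value outside its range is refused whole. OPENING is the gripper command: -1 is fully open, 1 is shut, values between are in proportion, set as the call begins (- or left out, the last holds). The fingers move at their own pace and stop on an object; the grip force is fixed at half the most. Time passes only in rows, so rows that repeat a pose let the fingers close. It gives the time, the measured TCP pose, the force, the opening and the grip force at its end, in the units of the state.
- manip.read_state(): the state, without advancing time (a new reading comes with each control period).
- vision.snapshot(name): name is "side" or "top"; returns a dict with "image" (384x512x3 uint8, red, green, blue), "depth" (384x512 float32, m along the optical axis (not along the pixel's ray), 0 where there is no reading), "fx", "fy", "cx", "cy" (pixels), "rvec" (rotation vector, rad) and "tvec" (3), from world to camera coordinates, as OpenCV has them. Camera axes: x right, y down, z forward; pixel columns grow to the right and rows downward; lengths in m; the calibration is good to about 2 mm. A picture is of the moment at which its call begins.
- workorder.job_done(): hands the job in; it is judged then, once.
The state is a dict: "clock": time; "q": joint angles; "joint_vel": joint speeds; "tau": joint torques, N m; "tool_pos": TCP position; "tcp_rot": TCP orientation; "contact_force": force on the tool from outside, world axes, zero at the start; "ft_torque": the same for the moment, N m; "grip_width": finger opening in m; "gripper_force": force on a finger pad.
Only numpy, scipy, OpenCV 4.12 (cv2) and the standard library are available. Lean on these libraries where they do the work, as an engineer would, in place of code of your own. Each camera call takes 0.05 s, during which the arm holds its last target. There are 200 camera calls.

## Working session

There is one attempt and no reset: what is moved stays moved. The work goes in short steps, Python scripts to look and compute and a shell command to move; the robot and the scene stay as the last step left them, time stands still between calls to the robot, and variables do not carry over. Pictures are saved under pics/ and viewed, at most 14 in all, crops included, and the job is handed in when it is done.

```bash
mkdir -p pics
cat > h.py <<'E'
import numpy as np, cv2
from cell import manip, vision, workorder
def snap(name, png=None):
    s=vision.snapshot(name)
    if png: cv2.imwrite('pics/'+png, cv2.cvtColor(s['image'],cv2.COLOR_RGB2BGR))
    return s
def cloud(s):
    R,_=cv2.Rodrigues(np.array(s['rvec'],float)); t=np.array(s['tvec'],float).ravel()
    v,u=np.mgrid[:384,:512]; d=s['depth']
    p=np.stack([(u-s['cx'])/s['fx']*d,(v-s['cy'])/s['fy']*d,d],-1)
    P=(p-t)@R; P[d==0]=np.nan
    return P
def totool(w, spin=None):
    st=manip.read_state(); R=np.array(st['tcp_rot'])
    return (R.T@(np.array(w)-np.array(st['tool_pos']))*1000).round(1)
E
python3 - <<'E'
from h import *
st=manip.read_state(); print(np.array(st['tool_pos']).round(4),np.array(st['tcp_rot']).round(3),st['clock'],st['grip_width'])
for n in('top','side'):
    s=snap(n,n+'0.png'); P=cloud(s); np.save(n+'0.npy',P); print(n,s['fx'],s['cx'],s['cy'],np.ravel(s['rvec']),np.ravel(s['tvec']))
E
```

```text
[0.2502 0.5171 0.1976] [[-0.9    0.436 -0.001]
 [ 0.436  0.9   -0.002]
 [ 0.    -0.002 -1.   ]] 0.0 0.08559070495222677
top 391.94441520921276 254.2723901401377 186.88902914336074 [ 2.12226781 -2.10244479  0.22327221] [-0.04317622  0.57877275  1.15213629]
side 348.7693785578139 254.11106985562247 195.53818166882562 [ 0.31369996 -2.8219064   1.17372921] [0.5299013  0.20173414 1.1773724 ]
```

View pics/top0.png

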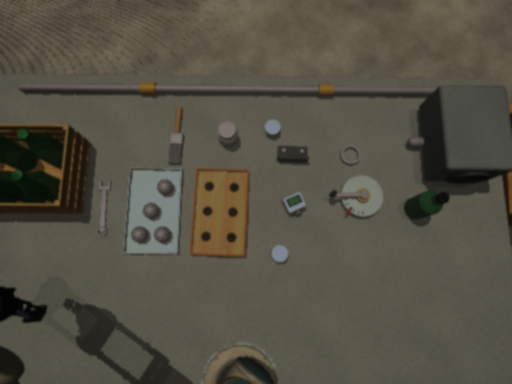

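View pics/side0.png

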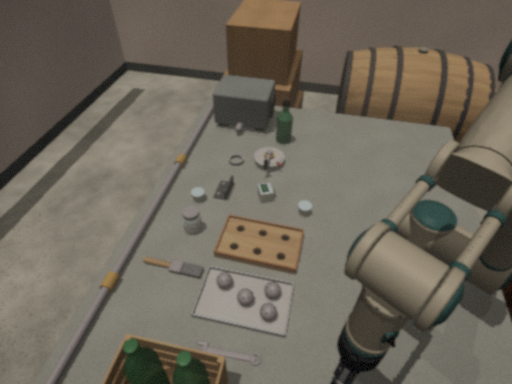

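Top view: 4 balls in the tray (165,187; 151,211; 139,234; 162,234), the board at 220,212, the timer at 294,203, the stop at 293,153, the dial at 362,196, the knob at 334,195 and the red pointer at 349,211.

Run:
```python
from h import *
P=np.load('top0.npy'); im=cv2.imread('pics/top0.png')
g=lambda u,v:P[v,u].round(3)
print('noise',np.nanstd(P[280:300,150:180,2]),np.nanmean(P[280:300,150:180,2]))
for u,v in[(130,173),(178,173),(128,250),(177,250),(150,180),(220,195),(294,203),(293,153),(292,149),(362,180),(334,195),(349,211),(350,195)]: print((u,v),g(u,v))
# balls
R0=P[165:260,120:185]
for u,v in[(165,187),(151,211),(139,234),(162,234)]:
    Q=P[v-13:v+14,u-13:u+14].reshape(-1,3); Q=Q[(Q[:,2]>.028)]
    from scipy.optimize import least_squares
    r=least_squares(lambda c:np.linalg.norm(Q-c,axis=1)-.025,[*np.nanmean(Q[:,:2],0),.029],loss='soft_l1',f_scale=.002)
    print('ball',r.x.round(4),len(Q),np.abs(r.fun).mean().round(4))
# board dimples: dark spots
x=im[165:262,190:252]; 
cv2.imwrite('pics/crop1.png',np.hstack([cv2.resize(im[160:265,120:255],None,fx=3,fy=3,interpolation=cv2.INTER_CUBIC),cv2.resize(im[140:245,270:390],None,fx=3,fy=3,interpolation=cv2.INTER_CUBIC)]))
m=(P[...,2]>.025)&(P[...,2]<.036); m[:,:188]=0;m[:,255:]=0;m[:160]=0;m[265:]=0
p=(P[m][:,:2]).astype(np.float32); print('rim',len(p),cv2.minAreaRect(p))
g8=cv2.cvtColor(im,cv2.COLOR_BGR2GRAY)
for u,v in[(208,187),(234,188),(207,211),(233,212),(206,236),(231,237)]:
    w=255-g8[v-8:v+9,u-8:u+9].astype(float); w=np.clip(w-np.percentile(w,60)-15,0,None)
    yy,xx=np.mgrid[v-8:v+9,u-8:u+9]; print('dim',(w*xx).sum()/w.sum(),(w*yy).sum()/w.sum())
```

```text
noise 0.0023414867901503135 -0.0008266972900441786
(130, 173) [0.631 0.365 0.012]
(178, 173) [0.635 0.212 0.003]
(128, 250) [0.385 0.356 0.004]
(177, 250) [0.386 0.2   0.016]
(150, 180) [0.611 0.302 0.003]
(220, 195) [0.56  0.071 0.02 ]
(294, 203) [ 0.53  -0.16   0.058]
(293, 153) [ 0.707 -0.165  0.004]
(292, 149) [ 0.72  -0.161  0.006]
(362, 180) [ 0.611 -0.381  0.031]
(334, 195) [ 0.552 -0.28   0.08 ]
(349, 211) [ 0.51  -0.334  0.038]
(350, 195) [ 0.558 -0.335  0.055]
ball [0.5855 0.2464 0.0286] 190 0.0012
ball [0.5096 0.2862 0.0284] 199 0.0014
ball [0.4349 0.3171 0.0283] 208 0.0012
ball [0.4354 0.2464 0.0282] 206 0.0012
rim 573 ((0.5098180174827576, 0.06990350782871246), (0.17051967978477478, 0.2756075859069824), 88.20414733886719)
dim 208.81688596491227 185.9375
dim 233.76107018224116 186.98797983714618
dim 207.1619068868065 210.71210769001934
dim 232.42192192192192 211.74774774774775
dim 205.48598484848486 236.07234848484848
dim 230.98333979077876 237.09841146842308
```

View pics/crop1.png

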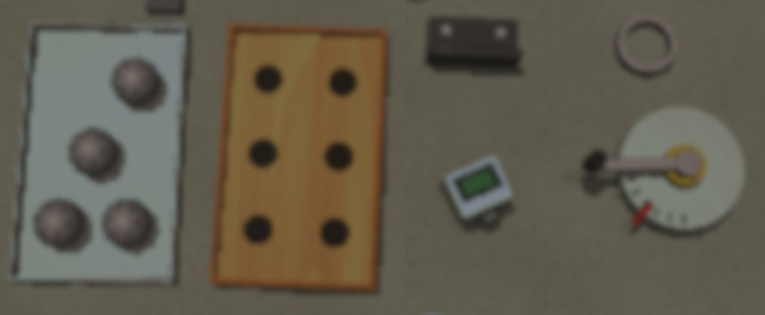

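Crop: the timer's button is on its lower side, toward the robot. The lever bar points left, and the red pointer is about 50° anticlockwise of it. Next I need the exact geometry.

```bash
cat >> h.py <<'E'
def ray(s,u,v,z):
    R,_=cv2.Rodrigues(np.array(s['rvec'],float)); t=np.array(s['tvec'],float).ravel()
    d=R.T@np.array([(u-s['cx'])/s['fx'],(v-s['cy'])/s['fy'],1]); o=-R.T@t
    return o+d*(z-o[2])/d[2]
E
python3 - <<'E'
from h import *
s=vision.snapshot('top'); P=cloud(s); im=s['image'].astype(int)
D=np.array([ray(s,u,v,.02)[:2] for u,v in[(208.8,185.9),(233.8,187),(207.2,210.7),(232.4,211.7),(205.5,236.1),(231,237.1)]]); print('dimples',D.round(4),D.mean(0))
def sel(u0,u1,v0,v1,z0,z1):
    Q=P[v0:v1,u0:u1].reshape(-1,3); return Q[(Q[:,2]>z0)&(Q[:,2]<z1)]
def rect(Q): return cv2.minAreaRect(Q[:,:2].astype(np.float32)),Q.mean(0).round(4),len(Q)
print('stop top',rect(sel(270,315,135,170,.035,.06)))
print('stop base',rect(sel(270,315,135,170,.004,.02)))
print('stop hist',np.histogram(sel(270,315,135,170,-.01,.06)[:,2],10))
print('timer',rect(sel(278,312,186,222,.044,.062)))
print('timer btn',sel(278,312,186,222,.015,.04).round(3)[::6])
# dial disc
Q=sel(335,390,170,222,.02,.04); print('dial',cv2.minEnclosingCircle(Q[:,:2].astype(np.float32)))
Q=sel(325,372,185,210,.046,.062);print('bar',rect(Q))
print('knob',rect(sel(322,345,185,205,.07,.11)))
r=(im[...,0]>im[...,1]*1.7)&(im[...,0]>60); r[:,:330]=0;r[:,380:]=0;r[:190]=0;r[225:]=0
vv,uu=np.nonzero(r); pts=np.array([ray(s,u,v,.035)[:2] for u,v in zip(uu,vv)]); print('mark',len(pts),pts.mean(0),cv2.fitLine(pts.astype(np.float32),2,0,.01,.01).ravel(), pts.min(0),pts.max(0))
yel=(im[...,0]>im[...,2]*1.7)&(im[...,1]>im[...,2]*1.3); yel[:,:345]=0;yel[:,385:]=0;yel[:180]=0;yel[215:]=0
vv,uu=np.nonzero(yel);print('yellow',len(uu),uu.mean(),vv.mean(),ray(s,uu.mean(),vv.mean(),.04))
E
```

```text
dimples [[0.5896 0.1078]
 [0.5868 0.0277]
 [0.5094 0.1102]
 [0.507  0.0305]
 [0.4295 0.1128]
 [0.4272 0.0333]] [0.50825027 0.07037573]
stop top (((0.6825053691864014, -0.16210737824440002), (0.09930117428302765, 0.010881723836064339), 87.72164916992188), array([ 0.682 , -0.1615,  0.0437]), 114)
stop base (((0.7103907465934753, -0.16172850131988525), (0.11741364002227783, 0.1464959681034088), 0.3745216131210327), array([ 0.7125, -0.1609,  0.0073]), 357)
stop hist (array([180, 845, 322,  49,  17,  17,  12,  19,  55,  48]), array([-0.00792015, -0.0020859 ,  0.00374835,  0.0095826 ,  0.01541685,
        0.02125109,  0.02708534,  0.03291959,  0.03875384,  0.04458809,
        0.05042233]))
timer (((0.5372677445411682, -0.1628737598657608), (0.049785152077674866, 0.05934493988752365), 24.151525497436523), array([ 0.5366, -0.1627,  0.0502]), 299)
timer btn [[ 0.543 -0.128  0.039]
 [ 0.526 -0.136  0.022]
 [ 0.515 -0.181  0.036]
 [ 0.513 -0.185  0.032]
 [ 0.509 -0.175  0.037]
 [ 0.507 -0.157  0.024]
 [ 0.506 -0.184  0.033]
 [ 0.503 -0.172  0.036]]
dial ((0.5552525520324707, -0.37728750705718994), 0.07583052664995193)
bar (((0.5586668848991394, -0.33410459756851196), (0.03818593919277191, 0.12919197976589203), 0.9026150107383728), array([ 0.5609, -0.346 ,  0.055 ]), 188)
knob (((0.5585954189300537, -0.27722758054733276), (0.016151679679751396, 0.014961493201553822), 87.4558334350586), array([ 0.5584, -0.2769,  0.0872]), 32)
mark 20 [ 0.51032003 -0.33208141] [ 0.7625496  -0.64692974  0.51032    -0.3320814 ] [ 0.50096205 -0.34091934] [ 0.52002454 -0.32452435]
yellow 51 362.3333333333333 196.68627450980392 [ 0.55542362 -0.37671667  0.04      ]
```

```bash
python3 -m handwheel '[[[-210,-49,20],0.2],[[-300,-70,40],0.4],[[-420,-98,78],0.6],[[-420,-98,78],0.8],[[-420,-98,78],1.0],[[-420,-98,78],1.12],[[-420,-98,78],1.12],[[-420,-98,78],1.12],[[-420,-98,78],1.12],[[-420,-98,78],1.12],[[-420,-98,78],1.12],[[-420,-98,78],1.12]]' -0.5; python3 -c "
from h import *
st=manip.read_state();print(st['tcp_rot'],st['tool_pos'],totool([.5855,.2464,.008]))"
```

```text
clock: 1.65
tool_pos: [0.5854, 0.2472, 0.121]
tcp_rot: [[-0.001, 1.0, 0.001], [1.0, 0.001, 0.0], [0.0, 0.001, -1.0]]
contact_force: [-0.2, -0.2, -0.4]
grip_width: 0.064
gripper_force: 0.0
[[-1.43594233e-03  9.99998749e-01  6.63904263e-04]
 [ 9.99998932e-01  1.43576214e-03  2.71805097e-04]
 [ 2.70851548e-04  6.64293851e-04 -9.99999743e-01]] [0.58536638 0.24723832 0.12099713] [-9.00e-01  1.00e-01  1.13e+02]
```

```bash
python3 -m handwheel '[[[-1,0,50],0],[[-1,0,85],0],[[-1,0,105],0],[[-1,0,112],0],[[-1,0,112],0],[[-1,0,112],0]]' -0.5; python3 -m handwheel '[[[0,0,0],0],[[0,0,0],0],[[0,0,0],0],[[0,0,0],0],[[0,0,0],0],[[0,0,0],0]]' 1; python3 -m handwheel '[[[0,0,-30],0],[[0,0,-70],0],[[0,0,-100],0],[[0,0,-100],0],[[0,0,-100],0]]'; python3 -c "
from h import *
print(totool([.5868,.0277,.019]))"
```

```text
clock: 2.4
tool_pos: [0.5868, 0.2458, 0.0098]
tcp_rot: [[-0.0, 1.0, 0.002], [1.0, 0.0, 0.001], [0.001, 0.002, -1.0]]
contact_force: [-0.3, -0.4, 1.0]
grip_width: 0.0637
gripper_force: 0.0
clock: 3.15
tool_pos: [0.5958, 0.2484, 0.02]
tcp_rot: [[-0.0, 1.0, 0.023], [1.0, -0.0, 0.007], [0.007, 0.023, -1.0]]
contact_force: [-0.9, -0.1, 39.7]
grip_width: 0.0002
gripper_force: 20.1
clock: 3.78
tool_pos: [0.5853, 0.2452, 0.1079]
tcp_rot: [[0.0, 1.0, -0.001], [1.0, -0.0, -0.0], [-0.0, -0.001, -1.0]]
contact_force: [-0.6, 0.8, -0.7]
grip_width: -0.0001
gripper_force: 0.0
[-217.5    1.6   89. ]
```

```bash
cat >> h.py <<'E'
from scipy.optimize import least_squares
from scipy.ndimage import label
def balls(s,u0=115,u1=250,v0=150,v1=270):
    """ball centres: clusters standing above z=.036 within tray/board region"""
    P=cloud(s); m=(P[...,2]>.036)&(P[...,2]<.085); k=np.zeros_like(m); k[v0:v1,u0:u1]=1
    L,n=label(m&k); out=[]
    for i in range(1,n+1):
        Q=P[L==i]
        if len(Q)<40: continue
        r=least_squares(lambda c:np.linalg.norm(Q-c,axis=1)-.025,[*Q[:,:2].mean(0),.03],loss='soft_l1',f_scale=.002)
        out.append((*r.x.round(4),len(Q),np.abs(r.fun).mean().round(4)))
    return out
E
python3 - <<'E'
from h import *
s=snap('top','t1.png'); print(*balls(s),sep='\n')
im=cv2.imread('pics/t1.png'); cv2.imwrite('pics/t1c.png',cv2.resize(im[130:270,90:310],None,fx=3,fy=3))
E
```

```text
(np.float64(0.5959), np.float64(0.2469), np.float64(0.0286), 160, np.float64(0.0014))
(np.float64(0.4347), np.float64(0.2465), np.float64(0.0284), 181, np.float64(0.0014))
```

View pics/t1c.png

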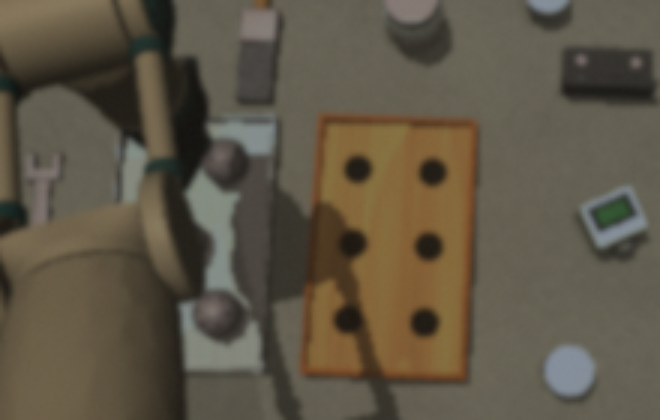

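The fingers closed too low, because the tips swing forward as they close, and the ball slipped out. It now lies at (0.596, 0.247). I'll retry higher with the close limited.

```bash
python3 -m handwheel '[[[1,10,0],0],[[1,10,0],0],[[1,10,0],0],[[1,10,40],0],[[1,10,75],0],[[1,10,89],0],[[1,10,89],0],[[1,10,89],0]]' -0.5; python3 -m handwheel '[[[0,0,0],0],[[0,0,0],0],[[0,0,0],0],[[0,0,0],0],[[0,0,0],0],[[0,0,0],0]]' 0.1
```

```text
clock: 4.82
tool_pos: [0.5971, 0.2468, 0.0209]
tcp_rot: [[-0.0, 1.0, 0.003], [1.0, -0.0, 0.001], [0.001, 0.003, -1.0]]
contact_force: [-1.0, 0.2, -0.4]
grip_width: 0.0642
gripper_force: 0.0
clock: 5.58
tool_pos: [0.5959, 0.2464, 0.0195]
tcp_rot: [[-0.0, 1.0, -0.0], [1.0, 0.0, 0.0], [0.0, -0.0, -1.0]]
contact_force: [-0.8, -0.4, -1.2]
grip_width: 0.0384
gripper_force: 0.0
```

Run:
```python
from h import *
s=snap('top','t2.png'); print(*balls(s),sep='\n')
im=cv2.imread('pics/t2.png'); s=snap('side','s2.png'); b=cv2.imread('pics/s2.png')
cv2.imwrite('pics/c2.png',np.hstack([cv2.resize(im[150:270,100:260],None,fx=2.5,fy=2.5),cv2.resize(b[220:340,170:330],None,fx=2.5,fy=2.5)]))
```

```text
(np.float64(0.5944), np.float64(0.2491), np.float64(0.0314), 87, np.float64(0.0042))
(np.float64(0.4351), np.float64(0.246), np.float64(0.0285), 183, np.float64(0.0012))
```

View pics/c2.png

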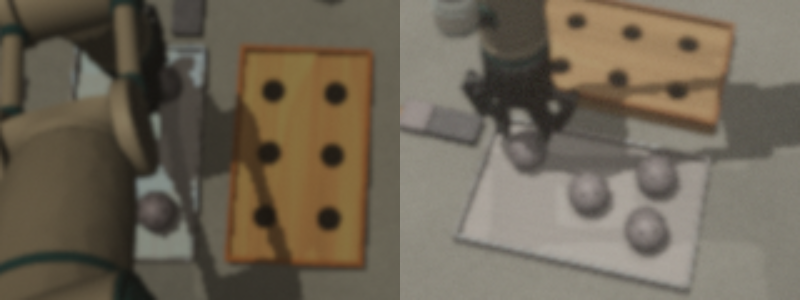

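Run:
```python
from h import *
for n in('top','side'):
    s=snap(n); 
    print(n,*balls(s,*( (190,290,260,330) if n=='side' else (115,250,150,270))),sep='\n ')
    R,_=cv2.Rodrigues(np.array(s['rvec'],float)); print('cam',(-R.T@np.ravel(s['tvec'])).round(3))
    for p in ([.596,.247,.029],[.5959,.2464,.0195],[.5959,.2464,.08]):
        q,_=cv2.projectPoints(np.array([p]),np.array(s['rvec'],float),np.array(s['tvec'],float),np.array([[s['fx'],0,s['cx']],[0,s['fy'],s['cy']],[0,0,1]]),None); print(p,q.ravel().round(1))
    P=cloud(s); Q=P.reshape(-1,3); c=(abs(Q[:,0]-.596)<.07)&(abs(Q[:,1]-.247)<.03)&(Q[:,2]>.01)&(Q[:,2]<.12)
    Q=Q[c]; print(Q[np.argsort(Q[:,2])][::max(1,len(Q)//25)].round(3).tolist())
```

```text
top
 (np.float64(0.5934), np.float64(0.2499), np.float64(0.0319), 90, np.float64(0.0043))
 (np.float64(0.4354), np.float64(0.2468), np.float64(0.0281), 176, np.float64(0.0013))
cam [ 0.328 -0.036  1.247]
[0.596, 0.247, 0.029] [164.8 182.9]
[0.5959, 0.2464, 0.0195] [165.6 183.6]
[0.5959, 0.2464, 0.08] [161.3 179.3]
[[0.607, 0.219, 0.01], [0.649, 0.23, 0.013], [0.647, 0.235, 0.02], [0.602, 0.224, 0.029], [0.605, 0.224, 0.031], [0.598, 0.223, 0.035], [0.617, 0.236, 0.037], [0.591, 0.228, 0.038], [0.616, 0.239, 0.04], [0.606, 0.228, 0.042], [0.593, 0.23, 0.043], [0.583, 0.233, 0.044], [0.605, 0.234, 0.045], [0.589, 0.23, 0.046], [0.579, 0.235, 0.048], [0.585, 0.235, 0.049], [0.604, 0.239, 0.051], [0.584, 0.237, 0.052], [0.59, 0.241, 0.054], [0.617, 0.234, 0.061], [0.578, 0.234, 0.065], [0.575, 0.234, 0.081], [0.561, 0.237, 0.101], [0.552, 0.233, 0.105], [0.566, 0.234, 0.106], [0.56, 0.248, 0.107], [0.569, 0.233, 0.109], [0.553, 0.234, 0.113], [0.543, 0.233, 0.118]]
side
 (np.float64(0.5915), np.float64(0.248), np.float64(0.0293), 182, np.float64(0.0052))
 (np.float64(0.4326), np.float64(
[... 256 characters left out ...]
96, 0.247, 0.029] [220.  278.7]
[0.5959, 0.2464, 0.0195] [220.3 280.2]
[0.5959, 0.2464, 0.08] [219.1 269.3]
[[0.645, 0.251, 0.01], [0.645, 0.268, 0.015], [0.647, 0.253, 0.018], [0.609, 0.267, 0.026], [0.594, 0.274, 0.032], [0.577, 0.266, 0.036], [0.605, 0.267, 0.039], [0.576, 0.259, 0.042], [0.606, 0.264, 0.045], [0.579, 0.259, 0.046], [0.604, 0.248, 0.049], [0.583, 0.244, 0.05], [0.595, 0.258, 0.051], [0.59, 0.252, 0.054], [0.576, 0.258, 0.062], [0.614, 0.24, 0.071], [0.618, 0.256, 0.078], [0.574, 0.259, 0.087], [0.563, 0.255, 0.095], [0.567, 0.26, 0.101], [0.57, 0.259, 0.105], [0.634, 0.247, 0.106], [0.554, 0.251, 0.108], [0.632, 0.242, 0.109], [0.634, 0.247, 0.111], [0.641, 0.259, 0.116]]
```

```bash
python3 -m handwheel '[[[0,0,-40],0],[[0,0,-90],0],[[0,0,-120],0],[[0,0,-120],0],[[0,0,-120],0],[[0,0,-120],0]]' -0.18
python3 - <<'E'
from h import *
t=manip.read_state()['tool_pos'];print(t)
s=snap('side','s3.png'); P=cloud(s); Q=P.reshape(-1,3); c=(abs(Q[:,0]-t[0])<.07)&(abs(Q[:,1]-t[1])<.04)&(Q[:,2]>.065)&(Q[:,2]<.25); Q=Q[c]
Q=Q[np.argsort(Q[:,2])]; print(Q[:60:2].round(3).tolist())
im=cv2.imread('pics/s3.png')
for p,c in((t,(0,0,255)),(np.array(t)+[0,0,.019],(0,255,0))):
    q,_=cv2.projectPoints(np.array([p]),np.array(s['rvec'],float),np.array(s['tvec'],float),np.array([[s['fx'],0,s['cx']],[0,s['fy'],s['cy']],[0,0,1]]),None); print(q); cv2.circle(im,tuple(int(a) for a in q.ravel().round()),0,c,-1)
cv2.imwrite('pics/c3.png',cv2.resize(im[190:310,160:320],None,fx=4,fy=4,interpolation=cv2.INTER_NEAREST))
E
```

```text
clock: 6.52
tool_pos: [0.5947, 0.246, 0.1376]
tcp_rot: [[0.0, 1.0, -0.003], [1.0, -0.0, -0.001], [-0.001, -0.003, -1.0]]
contact_force: [-0.3, -1.4, 0.3]
grip_width: 0.05
gripper_force: 0.0
[0.59473567 0.24604971 0.13761997]
[[0.62, 0.247, 0.174], [0.565, 0.256, 0.175], [0.563, 0.254, 0.177], [0.619, 0.257, 0.178], [0.62, 0.255, 0.179], [0.621, 0.259, 0.18], [0.628, 0.254, 0.181], [0.622, 0.257, 0.182], [0.556, 0.246, 0.183], [0.562, 0.255, 0.184], [0.56, 0.254, 0.184], [0.619, 0.238, 0.185], [0.624, 0.257, 0.185], [0.567, 0.257, 0.185], [0.63, 0.255, 0.186], [0.56, 0.253, 0.187], [0.557, 0.253, 0.188], [0.621, 0.258, 0.188], [0.562, 0.255, 0.188], [0.621, 0.249, 0.19], [0.619, 0.246, 0.191], [0.564, 0.258, 0.191], [0.562, 0.254, 0.192], [0.557, 0.244, 0.193], [0.623, 0.259, 0.193], [0.562, 0.253, 0.194], [0.626, 0.257, 0.195], [0.62, 0.257, 0.196], [0.623, 0.258, 0.196], [0.564, 0.258, 0.197]]
[[[218.43204545 257.94542247]]]
[[[218.04078409 254.0130716 ]]]
```

View pics/c3.png

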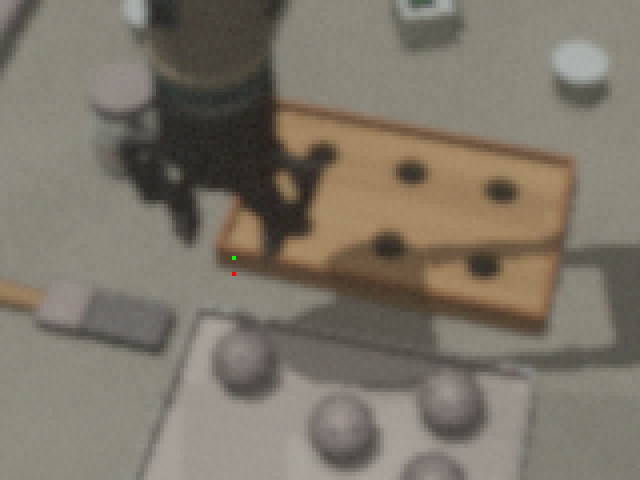

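The side view shows the real fingertips at crop px 190–270, 240–255. That is about 30 mm above the reported TCP (red dot), with lateral position agreeing. So all tool z targets need to go about 30 mm lower, with the contact force watched.

```bash
cat >> h.py <<'E'
def look():
    for n,w in(('top',(115,250,150,270)),('side',(180,310,210,335))):
        for b in balls(snap(n),*w): print(n,np.array(b).round(4))
E
python3 - <<'E'
from h import *
look(); print(totool([.594,.2475,-.018]))
E
```

```text
top [5.957e-01 2.466e-01 2.830e-02 1.710e+02 1.200e-03]
top [4.354e-01 2.464e-01 2.840e-02 1.830e+02 1.400e-03]
side [7.527e-01 5.950e-02 6.210e-02 1.070e+02 3.500e-03]
side [5.927e-01 2.487e-01 2.840e-02 1.720e+02 1.200e-03]
side [4.321e-01 2.478e-01 2.860e-02 1.790e+02 1.100e-03]
side [5.062e-01 2.879e-01 2.820e-02 1.850e+02 1.200e-03]
side [4.321e-01 3.183e-01 2.840e-02 2.030e+02 1.000e-03]
[  1.4  -1.  156.2]
```

```bash
python3 -m handwheel '[[[1,-1,50],0],[[1,-1,100],0],[[1,-1,130],0],[[1,-1,145],0],[[1,-1,153],0],[[1,-1,153],0],[[1,-1,153],0]]' -0.5; python3 -m handwheel '[[[0,0,0],0],[[0,0,0],0],[[0,0,0],0],[[0,0,0],0],[[0,0,0],0],[[0,0,0],0]]' 0.1
```

```text
clock: 7.55
tool_pos: [0.5959, 0.2477, -0.0122]
tcp_rot: [[-0.0, 1.0, 0.002], [1.0, 0.0, 0.001], [0.001, 0.002, -1.0]]
contact_force: [-0.1, 0.4, 0.2]
grip_width: 0.0638
gripper_force: 0.0
clock: 8.3
tool_pos: [0.5957, 0.2477, -0.0118]
tcp_rot: [[-0.0, 1.0, 0.002], [1.0, 0.0, 0.001], [0.001, 0.002, -1.0]]
contact_force: [-1.2, -0.1, 6.9]
grip_width: 0.0472
gripper_force: 60.9
```

```bash
python3 -m handwheel '[[[0,0,0],0],[[0,0,0],0],[[0,0,0],0],[[0,0,4],0],[[0,0,8],0],[[0,0,8],0],[[0,0,8],0]]' -0.5; python3 -m handwheel '[[[0,0,0],0],[[0,0,0],0],[[0,0,0],0],[[0,0,0],0],[[0,0,0],0],[[0,0,0],0]]' 0.1;python3 -m handwheel '[[[0,0,-30],0],[[0,0,-80],0],[[0,0,-100],0],[[0,0,-100],0],[[0,0,-100],0],[[0,0,-100],0]]'; python3 -c "
from h import *
print(totool([.5868,.0277,.05]))"
```

```text
clock: 9.18
tool_pos: [0.5949, 0.2474, -0.0216]
tcp_rot: [[-0.0, 1.0, -0.0], [1.0, 0.0, -0.0], [-0.0, -0.0, -1.0]]
contact_force: [0.4, -0.0, -0.2]
grip_width: 0.064
gripper_force: 0.0
clock: 9.93
tool_pos: [0.5952, 0.2475, -0.021]
tcp_rot: [[0.0, 1.0, 0.001], [1.0, -0.0, 0.0], [0.0, 0.001, -1.0]]
contact_force: [-0.8, 0.4, 4.7]
grip_width: 0.0473
gripper_force: 61.3
clock: 10.68
tool_pos: [0.5936, 0.247, 0.0765]
tcp_rot: [[-0.0, 1.0, -0.003], [1.0, 0.0, -0.001], [-0.001, -0.003, -1.0]]
contact_force: [-0.1, -0.1, -0.9]
grip_width: 0.0474
gripper_force: 61.9
[-219.3   -6.7   26.7]
```

```bash
python3 -m handwheel '[[[-55,-2,0],0],[[-110,-4,0],0],[[-165,-6,0],0],[[-219,-7,0],0],[[-219,-7,0],0],[[-219,-7,30],0],[[-219,-7,60],0],[[-219,-7,76],0],[[-219,-7,84],0],[[-219,-7,84],0],[[-219,-7,84],0]]'; python3 -m handwheel '[[[0,0,0],0],[[0,0,0],0],[[0,0,0],0],[[0,0,0],0]]' -0.5;python3 -m handwheel '[[[0,0,-30],0],[[0,0,-90],0],[[0,0,-110],0],[[0,0,-110],0],[[0,0,-110],0],[[0,0,-110],0]]'; python3 -c "
from h import *
look();print(totool([.508,.287,-.022]))"
```

```text
clock: 12.05
tool_pos: [0.5888, 0.0285, -0.0046]
tcp_rot: [[-0.0, 1.0, 0.002], [1.0, 0.0, -0.0], [-0.0, 0.002, -1.0]]
contact_force: [0.3, -0.4, -1.3]
grip_width: 0.0474
gripper_force: 61.9
clock: 12.55
tool_pos: [0.588, 0.0284, -0.0054]
tcp_rot: [[0.0, 1.0, 0.0], [1.0, -0.0, 0.0], [0.0, 0.0, -1.0]]
contact_force: [0.7, -0.3, 1.3]
grip_width: 0.0639
gripper_force: 0.0
clock: 13.3
tool_pos: [0.5867, 0.0285, 0.1027]
tcp_rot: [[0.0, 1.0, -0.003], [1.0, -0.0, 0.0], [0.0, -0.003, -1.0]]
contact_force: [-0.3, 0.7, -0.8]
grip_width: 0.0642
gripper_force: 0.0
top [5.090e-01 2.861e-01 2.840e-02 1.740e+02 1.400e-03]
top [4.350e-01 3.166e-01 2.840e-02 1.840e+02 1.300e-03]
top [4.353e-01 2.467e-01 2.800e-02 1.850e+02 1.400e-03]
side [7.504e-01 5.940e-02 5.560e-02 1.940e+02 3.700e-03]
side [5.855e-01 2.930e-02 3.900e-02 1.510e+02 1.300e-03]
side [4.325e-01 2.478e-01 2.810e-02 1.800e+02 1.000e-03]
side [5.063e-01 2.879e-01 2.820e-02 1.870e+02 1.100e-03]
side [4.318e-01 3.181e-01 2.840e-02 2.040e+02 1.100e-03]
[258.5 -78.8 125.4]
```

```bash
python3 -m handwheel '[[[60,-20,0],0],[[120,-40,0],0],[[180,-60,0],0],[[240,-79,0],0],[[258,-79,0],0],[[258,-79,50],0],[[258,-79,90],0],[[258,-79,112],0],[[258,-79,124],0],[[258,-79,124],0],[[258,-79,124],0]]' -0.5; python3 -m handwheel '[[[0,0,0],0],[[0,0,0],0],[[0,0,0],0],[[0,0,0],0],[[0,0,0],0],[[0,0,0],0]]' 0.1;python3 -m handwheel '[[[0,0,-30],0],[[0,0,-80],0],[[0,0,-100],0],[[0,0,-100],0],[[0,0,-100],0],[[0,0,-100],0]]'; python3 -c "
from h import *
print(totool([.508,.031,-.008]))"
```

```text
clock: 14.78
tool_pos: [0.51, 0.2866, -0.0185]
tcp_rot: [[0.0, 1.0, 0.002], [1.0, -0.0, 0.001], [0.001, 0.002, -1.0]]
contact_force: [1.1, 0.1, -0.4]
grip_width: 0.064
gripper_force: 0.0
clock: 15.52
tool_pos: [0.5099, 0.2868, -0.018]
tcp_rot: [[-0.0, 1.0, 0.003], [1.0, 0.0, 0.001], [0.001, 0.003, -1.0]]
contact_force: [-0.2, -0.7, 6.3]
grip_width: 0.0472
gripper_force: 60.9
clock: 16.27
tool_pos: [0.5077, 0.2859, 0.0789]
tcp_rot: [[0.0, 1.0, -0.003], [1.0, -0.0, -0.001], [-0.001, -0.003, -1.0]]
contact_force: [-0.1, -0.3, -0.8]
grip_width: 0.0474
gripper_force: 61.9
[-254.8    0.5   87.2]
```

```bash
python3 -m handwheel '[[[-60,0,0],0],[[-120,0,0],0],[[-180,0,0],0],[[-240,0,0],0],[[-255,0,0],0],[[-255,0,0],0],[[-255,0,40],0],[[-255,0,68],0],[[-255,0,80],0],[[-255,0,85],0],[[-255,0,85],0],[[-255,0,85],0]]'; python3 -m handwheel '[[[0,0,0],0],[[0,0,0],0],[[0,0,0],0],[[0,0,0],0]]' -0.5;python3 -m handwheel '[[[0,0,-30],0],[[0,0,-90],0],[[0,0,-110],0],[[0,0,-110],0],[[0,0,-110],0],[[0,0,-110],0]]'; python3 -c "
from h import *
look();print(totool([.4335,.247,-.022]))"
```

```text
clock: 17.77
tool_pos: [0.5098, 0.0315, -0.0036]
tcp_rot: [[-0.0, 1.0, 0.002], [1.0, 0.0, -0.0], [-0.0, 0.002, -1.0]]
contact_force: [-0.5, -0.5, -1.3]
grip_width: 0.0469
gripper_force: 62.3
clock: 18.27
tool_pos: [0.509, 0.0313, -0.0044]
tcp_rot: [[0.0, 1.0, 0.0], [1.0, -0.0, 0.0], [0.0, 0.0, -1.0]]
contact_force: [1.1, 0.1, -0.1]
grip_width: 0.0639
gripper_force: 0.0
clock: 19.02
tool_pos: [0.5076, 0.0315, 0.1039]
tcp_rot: [[0.0, 1.0, -0.003], [1.0, -0.0, 0.0], [0.0, -0.003, -1.0]]
contact_force: [-0.1, 0.3, 0.2]
grip_width: 0.064
gripper_force: 0.0
top [4.349e-01 3.165e-01 2.850e-02 1.810e+02 1.300e-03]
top [4.352e-01 2.466e-01 2.850e-02 1.810e+02 1.400e-03]
side [7.503e-01 5.950e-02 5.630e-02 1.910e+02 3.700e-03]
side [5.85e-01 2.90e-02 3.95e-02 1.51e+02 1.20e-03]
side [5.048e-01 3.100e-02 3.920e-02 1.530e+02 1.200e-03]
side [4.323e-01 2.482e-01 2.850e-02 1.820e+02 1.100e-03]
side [4.325e-01 3.180e-01 2.850e-02 2.030e+02 1.100e-03]
[215.5 -74.3 126.5]
```

```bash
python3 -m handwheel '[[[60,-20,0],0],[[120,-40,0],0],[[180,-60,0],0],[[216,-74,0],0],[[216,-74,0],0],[[216,-74,50],0],[[216,-74,90],0],[[216,-74,112],0],[[216,-74,125],0],[[216,-74,125],0],[[216,-74,125],0]]' -0.5; python3 -m handwheel '[[[0,0,0],0],[[0,0,0],0],[[0,0,0],0],[[0,0,0],0],[[0,0,0],0],[[0,0,0],0]]' 0.1;python3 -m handwheel '[[[0,0,-30],0],[[0,0,-80],0],[[0,0,-100],0],[[0,0,-100],0],[[0,0,-100],0],[[0,0,-100],0]]'; python3 -c "
from h import *
print(totool([.428,.0335,-.008]))"
```

```text
clock: 20.5
tool_pos: [0.4359, 0.2475, -0.0187]
tcp_rot: [[0.0, 1.0, 0.002], [1.0, -0.0, 0.001], [0.001, 0.002, -1.0]]
contact_force: [-0.2, -0.3, 0.8]
grip_width: 0.0642
gripper_force: 0.0
clock: 21.25
tool_pos: [0.4358, 0.2478, -0.0182]
tcp_rot: [[-0.0, 1.0, 0.002], [1.0, 0.0, 0.001], [0.001, 0.002, -1.0]]
contact_force: [-1.0, -1.1, 6.4]
grip_width: 0.0474
gripper_force: 60.8
clock: 22.0
tool_pos: [0.4338, 0.247, 0.0792]
tcp_rot: [[-0.0, 1.0, -0.003], [1.0, 0.0, -0.001], [-0.001, -0.003, -1.0]]
contact_force: [-0.3, -0.4, -0.5]
grip_width: 0.0471
gripper_force: 62.1
[-213.4   -5.6   87.4]
```

```bash
python3 -m handwheel '[[[-60,-2,0],0],[[-120,-4,0],0],[[-180,-6,0],0],[[-213,-6,0],0],[[-213,-6,0],0],[[-213,-6,40],0],[[-213,-6,68],0],[[-213,-6,80],0],[[-213,-6,85],0],[[-213,-6,85],0],[[-213,-6,85],0]]'; python3 -m handwheel '[[[0,0,0],0],[[0,0,0],0],[[0,0,0],0],[[0,0,0],0]]' -0.5;python3 -m handwheel '[[[0,0,-30],0],[[0,0,-90],0],[[0,0,-110],0],[[0,0,-110],0],[[0,0,-110],0],[[0,0,-110],0]]'; python3 -c "
from h import *
look();print(totool([.434,.3175,-.022]))"
```

```text
clock: 23.38
tool_pos: [0.4298, 0.0345, -0.0038]
tcp_rot: [[-0.0, 1.0, 0.002], [1.0, 0.0, -0.0], [-0.0, 0.002, -1.0]]
contact_force: [0.4, 0.1, -2.1]
grip_width: 0.0469
gripper_force: 62.2
clock: 23.88
tool_pos: [0.4289, 0.0344, -0.0044]
tcp_rot: [[0.0, 1.0, 0.0], [1.0, -0.0, 0.0], [0.0, 0.0, -1.0]]
contact_force: [1.3, 0.3, 0.3]
grip_width: 0.0638
gripper_force: 0.0
clock: 24.62
tool_pos: [0.4277, 0.0345, 0.1041]
tcp_rot: [[0.0, 1.0, -0.003], [1.0, -0.0, 0.0], [0.0, -0.003, -1.0]]
contact_force: [0.4, -0.5, -1.1]
grip_width: 0.064
gripper_force: 0.0
top [5.884e-01 2.740e-02 3.970e-02 1.960e+02 1.200e-03]
top [4.349e-01 3.168e-01 2.820e-02 1.850e+02 1.400e-03]
side [7.502e-01 5.960e-02 5.610e-02 1.930e+02 3.800e-03]
side [5.848e-01 2.880e-02 3.940e-02 1.490e+02 1.200e-03]
side [5.052e-01 3.140e-02 3.940e-02 1.540e+02 1.200e-03]
side [4.253e-01 3.370e-02 3.980e-02 1.600e+02 1.300e-03]
side [4.324e-01 3.187e-01 2.840e-02 2.040e+02 1.100e-03]
[283.    6.2 126.4]
```

Last ball, into dimple (0.5094, 0.1102).

```bash
python3 -m handwheel '[[[60,2,0],0],[[120,4,0],0],[[180,6,0],0],[[240,6,0],0],[[283,6,0],0],[[283,6,0],0],[[283,6,50],0],[[283,6,90],0],[[283,6,112],0],[[283,6,125],0],[[283,6,125],0],[[283,6,125],0]]' -0.5; python3 -m handwheel '[[[0,0,0],0],[[0,0,0],0],[[0,0,0],0],[[0,0,0],0],[[0,0,0],0],[[0,0,0],0]]' 0.1;python3 -m handwheel '[[[0,0,-30],0],[[0,0,-80],0],[[0,0,-100],0],[[0,0,-100],0],[[0,0,-100],0],[[0,0,-100],0]]'; python3 -c "
from h import *
print(totool([.51,.1102,-.008]))"
```

```text
clock: 26.22
tool_pos: [0.4357, 0.3175, -0.0187]
tcp_rot: [[0.0, 1.0, 0.002], [1.0, -0.0, 0.001], [0.001, 0.002, -1.0]]
contact_force: [-0.2, -0.3, 0.0]
grip_width: 0.064
gripper_force: 0.0
clock: 26.98
tool_pos: [0.4358, 0.3179, -0.0181]
tcp_rot: [[-0.0, 1.0, 0.002], [1.0, 0.0, 0.001], [0.001, 0.002, -1.0]]
contact_force: [-0.6, 0.5, 7.0]
grip_width: 0.0472
gripper_force: 60.9
clock: 27.72
tool_pos: [0.4339, 0.3168, 0.0791]
tcp_rot: [[0.0, 1.0, -0.003], [1.0, -0.0, -0.001], [-0.001, -0.003, -1.0]]
contact_force: [-1.3, 0.1, -1.3]
grip_width: 0.0474
gripper_force: 62.0
[-206.5   76.4   87.2]
```

```bash
python3 -m handwheel '[[[-55,20,0],0],[[-110,40,0],0],[[-165,60,0],0],[[-206,76,0],0],[[-206,76,0],0],[[-206,76,40],0],[[-206,76,68],0],[[-206,76,80],0],[[-206,76,85],0],[[-206,76,85],0],[[-206,76,85],0]]'; python3 -m handwheel '[[[0,0,0],0],[[0,0,0],0],[[0,0,0],0],[[0,0,0],0]]' -0.5;python3 -m handwheel '[[[0,0,-30],0],[[0,0,-90],0],[[0,0,-110],0],[[0,-60,-110],0],[[0,-110,-110],0],[[0,-150,-110],0],[[0,-150,-110],0],[[0,-150,-110],0],[[0,-150,-110],0],[[0,-150,-110],0]]'
python3 - <<'E'
from h import *
look()
s=snap('top','t5.png');P=cloud(s); im=cv2.imread('pics/t5.png')
Q=P[186:222,278:312].reshape(-1,3);Q=Q[(Q[:,2]>.044)&(Q[:,2]<.062)];print('timer',cv2.minAreaRect(Q[:,:2].astype(np.float32)))
cv2.imwrite('pics/c5.png',cv2.resize(im[120:270,170:400],None,fx=3,fy=3,interpolation=cv2.INTER_CUBIC))
b=snap('side','s5.png');b=cv2.imread('pics/s5.png');cv2.imwrite('pics/c5b.png',cv2.resize(b[140:290,190:330],None,fx=4,fy=4,interpolation=cv2.INTER_CUBIC))
E
```

```text
clock: 29.1
tool_pos: [0.5117, 0.1116, -0.0036]
tcp_rot: [[-0.0, 1.0, 0.002], [1.0, 0.0, 0.0], [0.0, 0.002, -1.0]]
contact_force: [0.4, -0.7, -1.7]
grip_width: 0.0475
gripper_force: 62.1
clock: 29.6
tool_pos: [0.511, 0.1114, -0.0044]
tcp_rot: [[0.0, 1.0, 0.0], [1.0, -0.0, 0.0], [0.0, 0.0, -1.0]]
contact_force: [-0.2, 0.8, 0.5]
grip_width: 0.0642
gripper_force: 0.0
clock: 30.85
tool_pos: [0.3619, 0.1114, 0.1054]
tcp_rot: [[0.0, 1.0, 0.0], [1.0, -0.0, 0.0], [0.0, 0.0, -1.0]]
contact_force: [0.8, 0.5, -0.5]
grip_width: 0.0641
gripper_force: 0.0
top [5.884e-01 2.700e-02 3.930e-02 1.970e+02 1.300e-03]
top [5.107e-01 1.100e-01 3.940e-02 2.060e+02 1.300e-03]
top [5.081e-01 2.970e-02 3.920e-02 2.020e+02 1.100e-03]
top [4.279e-01 3.210e-02 3.940e-02 2.070e+02 1.200e-03]
side [7.505e-01 5.950e-02 5.560e-02 1.930e+02 3.700e-03]
side [5.851e-01 2.880e-02 3.910e-02 1.500e+02 1.300e-03]
side [5.05e-01 3.16e-02 3.91e-02 1.55e+02 1.20e-03]
side [4.248e-01 3.410e-02 3.980e-02 1.490e+02 1.300e-03]
side [5.079e-01 1.113e-01 3.940e-02 1.710e+02 1.200e-03]
timer ((0.5370640158653259, -0.16207443177700043), (0.04973214119672775, 0.05913857743144035), 25.978809356689453)
```

View pics/c5.png

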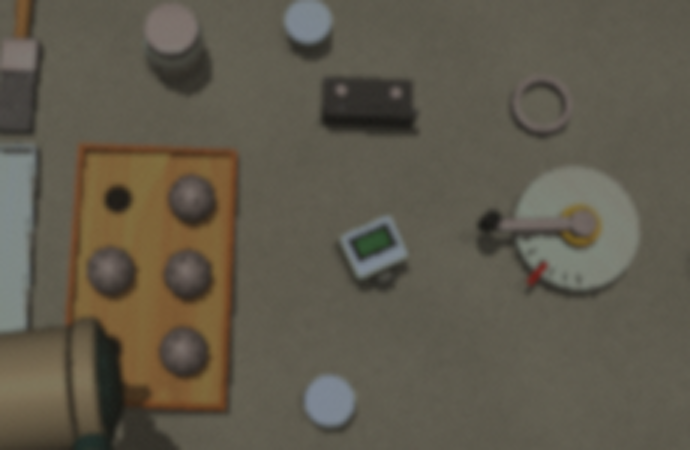

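All four balls are seated. Now I'll grip the knob, at about (0.558, −0.277).

```bash
python3 -m handwheel '[[[-55,28,0],0],[[-110,56,0],0],[[-165,84,0],0],[[-220,112,0],0],[[-275,140,0],0],[[-330,168,0],0],[[-388,196,0],0],[[-388,196,0],0],[[-388,196,0],0],[[-388,196,0],0]]' -0.5
python3 - <<'E'
from h import *
print(totool([.558,-.277,.036]))
s=snap('side'); im=s['image'].astype(int)
r=(im[...,0]>im[...,1]*1.7)&(im[...,0]>60); r[:,:240]=0;r[:,300:]=0;r[:140]=0;r[185:]=0
vv,uu=np.nonzero(r);print(len(uu),uu.mean(),vv.mean(),ray(s,uu.mean(),vv.mean(),.035))
y=(im[...,0]>im[...,2]*1.7)&(im[...,1]>im[...,2]*1.3)&~r; y[:,:240]=0;y[:,300:]=0;y[:140]=0;y[185:]=0
vv,uu=np.nonzero(y);print(len(uu),uu.mean(),vv.mean(),ray(s,uu.mean(),vv.mean(),.04))
E
```

```text
clock: 32.3
tool_pos: [0.5561, -0.275, 0.1053]
tcp_rot: [[-0.001, 1.0, -0.001], [1.0, 0.001, 0.001], [0.001, -0.001, -1.0]]
contact_force: [0.2, 0.4, 0.3]
grip_width: 0.0642
gripper_force: 0.0
[-2.1  2.  69.3]
0 nan nan [nan nan nan]
3 271.6666666666667 155.66666666666666 [ 0.54775694 -0.3707184   0.04      ]<stdin>:5: RuntimeWarning: Mean of empty slice.
  ret = ret.dtype.type(ret / rcount)
```

```bash
python3 -m handwheel '[[[-1,1,20],0],[[-1,1,45],0],[[-1,1,60],0],[[-1,1,68],0],[[-1,1,68],0],[[-1,1,68],0]]'; python3 -m handwheel '[[[0,0,0],0],[[0,0,0],0],[[0,0,0],0],[[0,0,0],0],[[0,0,0],0],[[0,0,0],0],[[0,0,0],0]]' 0.7
python3 - <<'E'
from h import *
A=np.array([.5554,-.377]); t=np.array(manip.read_state()['tool_pos'])[:2]; print(t, np.degrees(np.arctan2(*(t-A)[::-1])), np.linalg.norm(t-A))
a0=np.arctan2(*(t-A)[::-1]); a1=np.radians(135.3)
for k in range(1,9):
    a=a0+(a1-a0)*k/8; p=A+.1*np.array([np.cos(a),np.sin(a)]); print(totool([*p,.036])[:2], round(-(a-a0),3))
E
```

```text
clock: 33.1
tool_pos: [0.5585, -0.2779, 0.0383]
tcp_rot: [[-0.0, 1.0, 0.001], [1.0, 0.0, -0.001], [-0.001, 0.001, -1.0]]
contact_force: [1.1, 0.6, -0.9]
grip_width: 0.0637
gripper_force: 0.0
clock: 33.98
tool_pos: [0.5581, -0.2777, 0.0379]
tcp_rot: [[0.0, 1.0, 0.001], [1.0, -0.0, -0.0], [-0.0, 0.001, -1.0]]
contact_force: [-1.7, 0.6, 5.5]
grip_width: 0.0154
gripper_force: 58.6
[ 0.55809851 -0.27771452] 88.44312357336344 0.09932214433836586
[  0.4 -10.2] -0.102
[ -0.9 -20.3] -0.204
[ -3.2 -30.3] -0.307
[ -6.5 -40. ] -0.409
[-10.8 -49.2] -0.511
[-16. -58.] -0.613
[-22.1 -66.2] -0.716
[-28.9 -73.8] -0.818
```

```bash
python3 -m handwheel '[[[0,-10,0],-0.1],[[-1,-20,0],-0.2],[[-3,-30,0],-0.31],[[-6,-40,0],-0.41],[[-11,-49,0],-0.51],[[-16,-58,0],-0.61],[[-22,-66,0],-0.72],[[-29,-74,0],-0.82],[[-29,-74,0],-0.82],[[-29,-74,0],-0.82],[[-29,-74,0],-0.82]]'
python3 - <<'E'
from h import *
A=np.array([.5554,-.377]); t=np.array(manip.read_state()['tool_pos'])[:2]; print(t, np.degrees(np.arctan2(*(t-A)[::-1])), np.linalg.norm(t-A))
E
python3 -m handwheel '[[[0,0,0],0],[[0,0,0],0],[[0,0,0],0],[[0,0,0],0]]' -0.5;  python3 -m handwheel '[[[0,0,-25],0],[[0,0,-60],0],[[0,0,-75],0],[[50,0,-75],0],[[110,0,-75],0],[[150,0,-75],0],[[150,0,-75],0],[[150,0,-75],0],[[150,0,-75],0]]'
python3 - <<'E'
from h import *
s=snap('top','t6.png'); im=cv2.imread('pics/t6.png');cv2.imwrite('pics/c6.png',cv2.resize(im[160:240,300:400],None,fx=6,fy=6,interpolation=cv2.INTER_CUBIC))
P=cloud(s);Q=P[170:240,310:390].reshape(-1,3);k=Q[(Q[:,2]>.075)&(Q[:,2]<.11)];print(len(k),k.mean(0))
A=np.array([.5554,-.377]);d=k.mean(0)[:2]-A;print(np.degrees(np.arctan2(d[1],d[0])),np.linalg.norm(d))
E
```

```text
clock: 35.35
tool_pos: [0.4868, -0.3107, 0.038]
tcp_rot: [[-0.731, 0.682, 0.006], [0.682, 0.731, -0.007], [-0.009, -0.001, -1.0]]
contact_force: [4.2, -7.2, -1.3]
grip_width: 0.0156
gripper_force: 58.8
[ 0.48679534 -0.31072811] 135.99086633234228 0.09538639089151461
clock: 35.85
tool_pos: [0.4837, -0.3063, 0.0373]
tcp_rot: [[-0.731, 0.682, -0.0], [0.682, 0.731, 0.0], [0.001, 0.0, -1.0]]
contact_force: [-0.7, 0.8, -0.1]
grip_width: 0.064
gripper_force: 0.0
clock: 36.98
tool_pos: [0.3754, -0.2053, 0.1125]
tcp_rot: [[-0.731, 0.682, 0.001], [0.682, 0.731, -0.001], [-0.001, 0.0, -1.0]]
contact_force: [0.7, -0.3, 0.8]
grip_width: 0.0642
gripper_force: 0.0
28 [ 0.48857832 -0.31033021  0.08947802]
135.06519206691428 0.09439278208998066
```

View pics/c6.png

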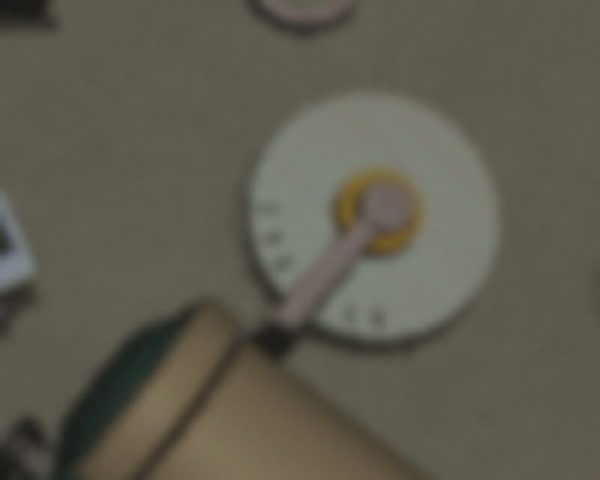

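The bar now covers the red pointer: its direction from the axis matches the pointer's earlier bearing, about 135°. Next is the timer.

Run:
```python
from h import *
st=manip.read_state(); print(np.round(st['q'],2))
s=snap('top');P=cloud(s);Q=P[180:228,270:318].reshape(-1,3);Q=Q[(Q[:,2]>.044)&(Q[:,2]<.062)&(Q[:,0]>.49)];print('timer',cv2.minAreaRect(Q[:,:2].astype(np.float32)))
s=snap('side');P=cloud(s);Q=P.reshape(-1,3);Q=Q[(abs(Q[:,0]-.537)<.06)&(abs(Q[:,1]+.162)<.06)&(Q[:,2]>.046)&(Q[:,2]<.056)];print('timer side',cv2.minAreaRect(Q[:,:2].astype(np.float32)))
Q=P.reshape(-1,3);Q=Q[(abs(Q[:,0]-.68)<.04)&(abs(Q[:,1]+.162)<.08)&(Q[:,2]>.038)&(Q[:,2]<.056)];print('stop side',cv2.minAreaRect(Q[:,:2].astype(np.float32)))
print(totool([.537,-.162,.1]))
```

```text
[-0.66  0.13  1.94  0.    1.08 -1.48]
timer ((0.5369511246681213, -0.16268974542617798), (0.050200749188661575, 0.05939571186900139), 25.060726165771484)
timer side ((0.5338210463523865, -0.15953794121742249), (0.04950747638940811, 0.06204353645443916), 24.036413192749023)
stop side ((0.6797844171524048, -0.15997740626335144), (0.10029665380716324, 0.011543325148522854), 86.8257064819336)
[-89.3 142.   12.3]
```

```bash
python3 -m handwheel '[[[-20,20,0],-0.17],[[-40,50,0],-0.34],[[-60,80,0],-0.51],[[-80,110,0],-0.68],[[-90,142,0],-0.85],[[-90,142,0],-1.02],[[-90,142,0],-1.19],[[-90,142,0],-1.19],[[-90,142,0],-1.19],[[-90,142,0],-1.19]]' -1; python3 -c "
from h import *
R=np.array(manip.read_state()['tcp_rot']);print(np.degrees(np.arctan2(R[1,1],R[0,1])),totool([.5365,-.162,-.018]))"
```

```text
clock: 38.38
tool_pos: [0.5369, -0.162, 0.1124]
tcp_rot: [[-0.906, -0.424, -0.0], [-0.424, 0.906, 0.0], [-0.0, 0.0, -1.0]]
contact_force: [0.4, -0.1, 0.8]
grip_width: 0.0855
gripper_force: 0.0
115.07545048279995 [3.000e-01 1.000e-01 1.304e+02]
```

```bash
python3 -m handwheel '[[[0,0,50],0],[[0,0,90],0],[[0,0,115],0],[[0,0,128],0],[[0,0,128],0],[[0,0,128],0]]' -1; python3 -m handwheel '[[[0,0,0],0],[[0,0,0],0],[[0,0,0],0],[[0,0,0],0],[[0,0,0],0],[[0,0,0],0]]' -0.1; python3 -m handwheel '[[[0,0,-5],0],[[0,0,-12],0],[[0,0,-12],0],[[0,0,-12],0]]';python3 -c "
from h import *
R=np.array(manip.read_state()['tcp_rot']);print(np.degrees(np.arctan2(R[1,1],R[0,1])),totool([.650,-.162,-.0]))"
```

```text
clock: 39.12
tool_pos: [0.5379, -0.1623, -0.0145]
tcp_rot: [[-0.905, -0.425, 0.002], [-0.425, 0.905, -0.001], [-0.002, -0.002, -1.0]]
contact_force: [-0.0, 0.7, -0.1]
grip_width: 0.0854
gripper_force: 0.0
clock: 39.88
tool_pos: [0.5378, -0.1621, -0.0142]
tcp_rot: [[-0.905, -0.425, 0.002], [-0.425, 0.905, -0.001], [-0.002, -0.002, -1.0]]
contact_force: [-0.3, 0.4, 5.7]
grip_width: 0.0594
gripper_force: 66.4
clock: 40.38
tool_pos: [0.5368, -0.1618, -0.0036]
tcp_rot: [[-0.905, -0.425, -0.0], [-0.425, 0.905, 0.0], [0.0, 0.0, -1.0]]
contact_force: [-0.4, -0.1, -2.2]
grip_width: 0.0589
gripper_force: 65.5
115.16554696924491 [-102.4  -48.4   -3.6]
```

```bash
python3 -m handwheel '[[[-20,-9,0],0.12],[[-45,-21,0],0.24],[[-70,-33,0],0.36],[[-90,-42,0],0.48],[[-99,-46,0],0.48],[[-99,-46,0],0.48],[[-99,-46,0],0.48],[[-99,-46,0],0.48]]';python3 - <<'E'
from h import *
R=np.array(manip.read_state()['tcp_rot']);print(np.degrees(np.arctan2(R[1,1],R[0,1])),totool([.650,-.162,-.0145]))
for n in('top','side'):
    P=cloud(snap(n)).reshape(-1,3)
    Q=P[(P[:,0]>.57)&(P[:,0]<.667)&(abs(P[:,1]+.162)<.06)&(P[:,2]>.052)&(P[:,2]<.066)];print(n,len(Q),len(Q)and cv2.minAreaRect(Q[:,:2].astype(np.float32)))
    Q=P[(abs(P[:,0]-.69)<.022)&(abs(P[:,1]+.162)<.08)&(P[:,2]>.038)&(P[:,2]<.052)];print(n,cv2.minAreaRect(Q[:,:2].astype(np.float32)))
E
```

```text
clock: 41.38
tool_pos: [0.6451, -0.1613, -0.0035]
tcp_rot: [[-0.999, 0.041, -0.001], [0.041, 0.999, 0.0], [0.001, 0.0, -1.0]]
contact_force: [-0.7, -0.2, -1.6]
grip_width: 0.0591
gripper_force: 65.4
87.67694366754347 [-5.  -0.5 11. ]
top 2 ((0.6367223262786865, -0.19288675487041473), (0.0069690002128481865, 0.0), -116.5812759399414)
top ((0.6852014064788818, -0.12498687207698822), (0.012608335353434086, 0.0037666442804038525), 87.20291137695312)
side 89 ((0.6362534761428833, -0.15366131067276), (0.04479380324482918, 0.07585356384515762), 4.100521087646484)
side ((0.6799318790435791, -0.1367899626493454), (0.01028526108711958, 0.06045611947774887), 0.7152868509292603)
```

```bash
python3 -m handwheel '[[[0,0,5],0],[[0,0,10],0],[[0,0,10],0],[[-3,0,10],0],[[-3,0,10],0],[[-3,0,10],0]]'; python3 -m handwheel '[[[-1,0,0],0],[[-2,0,0],0],[[-2,0,0],0],[[-2,0,0],0]]';  python3 -m handwheel '[[[-1,0,0],0],[[-2,0,0],0],[[-2,0,0],0],[[-2,0,0],0]]'
```

```text
clock: 42.22
tool_pos: [0.649, -0.1615, -0.0136]
tcp_rot: [[-0.999, 0.041, -0.0], [0.041, 0.999, 0.0], [0.0, 0.0, -1.0]]
contact_force: [0.3, 0.8, -1.8]
grip_width: 0.0593
gripper_force: 65.4
clock: 42.72
tool_pos: [0.651, -0.1616, -0.0135]
tcp_rot: [[-0.999, 0.041, -0.0], [0.041, 0.999, 0.0], [0.0, 0.0, -1.0]]
contact_force: [0.1, 0.5, -2.1]
grip_width: 0.0589
gripper_force: 65.4
clock: 43.22
tool_pos: [0.6527, -0.1616, -0.0135]
tcp_rot: [[-0.999, 0.041, -0.001], [0.041, 0.999, 0.0], [0.001, 0.0, -1.0]]
contact_force: [-0.7, 0.4, -1.0]
grip_width: 0.0593
gripper_force: 65.6
```

```bash
python3 -m handwheel '[[[-1,0,0],0],[[-2,0,0],0],[[-2,0,0],0],[[-2,0,0],0]]'; python3 -m handwheel '[[[-1,0,1],0],[[-1,0,1],0],[[-1,0,1],0]]'
```

```text
clock: 43.72
tool_pos: [0.6526, -0.1616, -0.0138]
tcp_rot: [[-0.999, 0.04, -0.005], [0.04, 0.999, 0.001], [0.005, 0.0, -1.0]]
contact_force: [-6.5, -1.4, 0.7]
grip_width: 0.0591
gripper_force: 65.9
clock: 44.1
tool_pos: [0.6525, -0.1615, -0.0141]
tcp_rot: [[-0.999, 0.04, -0.006], [0.04, 0.999, 0.001], [0.006, 0.0, -1.0]]
contact_force: [-9.2, -0.9, 5.6]
grip_width: 0.0589
gripper_force: 66.4
```

```bash
python3 -m handwheel '[[[0,0,0],0],[[0,0,0],0],[[0,0,0],0],[[0,0,0],0]]' -1; python3 -m handwheel '[[[0,0,-30],0],[[0,0,-70],0],[[0,0,-90],0],[[0,0,-90],0],[[40,0,-90],0],[[85,0,-90],0],[[85,0,-90],0],[[85,0,-90],0],[[85,0,-90],0]]'; python3 -m handwheel '[[[0,0,0],0],[[0,0,0],0],[[0,0,0],0],[[0,0,0],0],[[0,0,0],0],[[0,0,0],0]]' 1
python3 - <<'E'
from h import *
print(totool([.580,-.160,-.012]))
t=manip.read_state()['tool_pos']
P=cloud(snap('top','t7.png')).reshape(-1,3)
Q=P[(P[:,0]>.57)&(P[:,0]<.674)&(abs(P[:,1]+.162)<.06)&(P[:,2]>.044)&(P[:,2]<.06)];print(len(Q),cv2.minAreaRect(Q[:,:2].astype(np.float32)))
s=snap('side','s7.png');P=cloud(s).reshape(-1,3)
Q=P[(P[:,0]>.57)&(P[:,0]<.672)&(abs(P[:,1]+.162)<.06)&(P[:,2]>.044)&(P[:,2]<.056)];print('side',len(Q),cv2.minAreaRect(Q[:,:2].astype(np.float32)))
c=(abs(P[:,0]-t[0])<.03)&(abs(P[:,1]-t[1])<.03)&(P[:,2]>.07)&(P[:,2]<.2);Q=P[c];Q=Q[np.argsort(Q[:,2])];print('tip rel',(Q[:12]-t).round(3).tolist())
a=cv2.imread('pics/t7.png');b=cv2.imread('pics/s7.png')
cv2.imwrite('pics/c7.png',np.hstack([cv2.resize(a[130:250,260:400],None,fx=2.8,fy=2.8),cv2.resize(b[130:250,190:330],None,fx=2.8,fy=2.8)]))
E
```

```text
clock: 44.6
tool_pos: [0.6565, -0.1618, -0.0145]
tcp_rot: [[-0.999, 0.041, 0.001], [0.041, 0.999, 0.0], [-0.001, 0.0, -1.0]]
contact_force: [0.1, -0.1, -0.1]
grip_width: 0.0857
gripper_force: 0.0
clock: 45.72
tool_pos: [0.5724, -0.1586, 0.0752]
tcp_rot: [[-0.999, 0.041, 0.001], [0.041, 0.999, -0.0], [-0.001, -0.0, -1.0]]
contact_force: [-0.4, 0.1, 0.3]
grip_width: 0.0853
gripper_force: 0.0
clock: 46.48
tool_pos: [0.5711, -0.1583, 0.0755]
tcp_rot: [[-0.999, 0.041, 0.0], [0.041, 0.999, 0.0], [-0.0, 0.0, -1.0]]
contact_force: [0.4, -0.1, -0.0]
grip_width: -0.0004
gripper_force: 0.0
[-8.9 -1.3 87.6]
34 ((0.6487827897071838, -0.14118090271949768), (0.008157797157764435, 0.03926737233996391), 66.06382751464844)
side 138 ((0.6466538906097412, -0.15897229313850403), (0.04853210225701332, 0.06126495823264122), 0.9180745482444763)
tip rel [[0.007, 0.004, 0.031], [0.003, 0.007, 0.034], [-0.009, 0.007, 0.036], [-0.002, 0.011, 0.038], [-0.012, 0.005, 0.04], [-0.008, 0.006, 0.04], [-0.006, 0.013, 0.041], [-0.011, 0.001, 0.042], [0.006, 0.012, 0.042], [0.001, 0.014, 0.045], [-0.006, 0.013, 0.045], [0.002, 0.012, 0.048]]
```

View pics/c7.png

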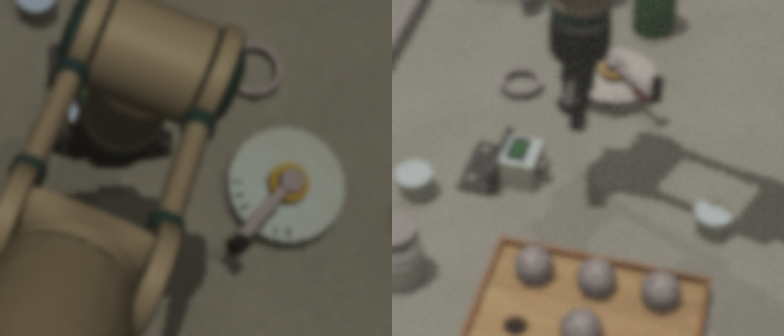

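```bash
python3 -m handwheel '[[[0,0,30],0],[[0,0,60],0],[[0,0,80],0],[[0,0,87],0],[[-10,0,87],0],[[-20,0,87],0],[[-28,0,87],0],[[-28,0,87],0],[[-28,0,87],0],[[-28,0,87],0]]'; python3 -m handwheel '[[[-2,0,0],0],[[-4,0,0],0],[[-6,0,0],0],[[-6,0,0],0],[[-6,0,0],0]]'; python3 -m handwheel '[[[-2,0,0],0],[[-4,0,0],0],[[-4,0,0],0],[[-4,0,0],0],[[-4,0,0],0]]'
```

```text
clock: 47.82
tool_pos: [0.5987, -0.1593, -0.0115]
tcp_rot: [[-0.999, 0.041, -0.0], [0.041, 0.999, 0.0], [0.0, 0.0, -1.0]]
contact_force: [-0.1, 0.1, -0.3]
grip_width: -0.0004
gripper_force: 0.0
clock: 48.45
tool_pos: [0.6046, -0.1597, -0.0116]
tcp_rot: [[-0.999, 0.041, -0.001], [0.041, 0.999, 0.0], [0.001, 0.0, -1.0]]
contact_force: [-1.6, -0.9, 2.0]
grip_width: 0.0
gripper_force: 1.1
clock: 49.08
tool_pos: [0.6087, -0.1598, -0.0116]
tcp_rot: [[-0.999, 0.041, -0.001], [0.041, 0.999, 0.0], [0.001, 0.0, -1.0]]
contact_force: [-4.3, -0.3, 2.5]
grip_width: 0.0001
gripper_force: 2.1
```

```bash
python3 -m handwheel '[[[-1,0,0],0],[[-2,0,0],0],[[-2,0,0],0],[[-3,0,0],0],[[-3,0,0],0],[[-3,0,0],0],[[-3,0,0],0]]'
```

```text
clock: 49.95
tool_pos: [0.6087, -0.1598, -0.0116]
tcp_rot: [[-0.999, 0.04, -0.006], [0.04, 0.999, 0.001], [0.006, 0.0, -1.0]]
contact_force: [-9.2, -1.4, 6.4]
grip_width: 0.0002
gripper_force: 4.9
```

The button is fully in: the tool stalled at 9 N. Retracting to check.

```bash
python3 -m handwheel '[[[10,0,0],0],[[30,0,0],0],[[50,0,0],0],[[50,0,-40],0],[[50,0,-90],0],[[80,0,-120],0],[[140,0,-120],0],[[200,0,-120],0],[[260,-30,-120],0],[[260,-30,-120],0],[[260,-30,-120],0],[[260,-30,-120],0]]'
python3 - <<'E'
from h import *
look()
s=snap('top','t8.png');P=cloud(s).reshape(-1,3)
f=lambda c:cv2.minAreaRect(P[c][:,:2].astype(np.float32))
print('timer',f((P[:,0]>.57)&(P[:,0]<.674)&(abs(P[:,1]+.162)<.06)&(P[:,2]>.046)&(P[:,2]<.06)))
print('stop',f((P[:,0]>.6785)&(P[:,0]<.70)&(abs(P[:,1]+.162)<.07)&(P[:,2]>.038)&(P[:,2]<.05)))
im=cv2.imread('pics/t8.png');cv2.imwrite('pics/c8.png',cv2.resize(im[110:260,190:400],None,fx=3.8,fy=3.8,interpolation=cv2.INTER_CUBIC))
E
```

```text
clock: 51.45
tool_pos: [0.3531, -0.1798, 0.1088]
tcp_rot: [[-0.999, 0.04, 0.002], [0.04, 0.999, -0.001], [-0.002, -0.001, -1.0]]
contact_force: [-0.1, -1.2, 1.0]
grip_width: -0.0003
gripper_force: 0.0
top [5.882e-01 2.690e-02 3.970e-02 1.960e+02 1.300e-03]
top [5.108e-01 1.095e-01 3.940e-02 2.070e+02 1.300e-03]
top [5.081e-01 2.990e-02 3.910e-02 2.020e+02 1.300e-03]
top [4.283e-01 3.220e-02 3.950e-02 2.070e+02 1.300e-03]
side [7.501e-01 5.950e-02 5.600e-02 1.950e+02 3.600e-03]
side [5.849e-01 2.880e-02 3.920e-02 1.520e+02 1.400e-03]
side [5.05e-01 3.18e-02 3.92e-02 1.55e+02 1.10e-03]
side [4.252e-01 3.380e-02 3.930e-02 1.580e+02 1.200e-03]
side [5.077e-01 1.114e-01 3.900e-02 1.750e+02 1.200e-03]
timer ((0.6505342721939087, -0.16286194324493408), (0.05792848393321037, 0.0464719757437706), 89.85445404052734)
stop ((0.6838408708572388, -0.16208527982234955), (0.09929568320512772, 0.009608098305761814), 89.87174987792969)
```

View pics/c8.png

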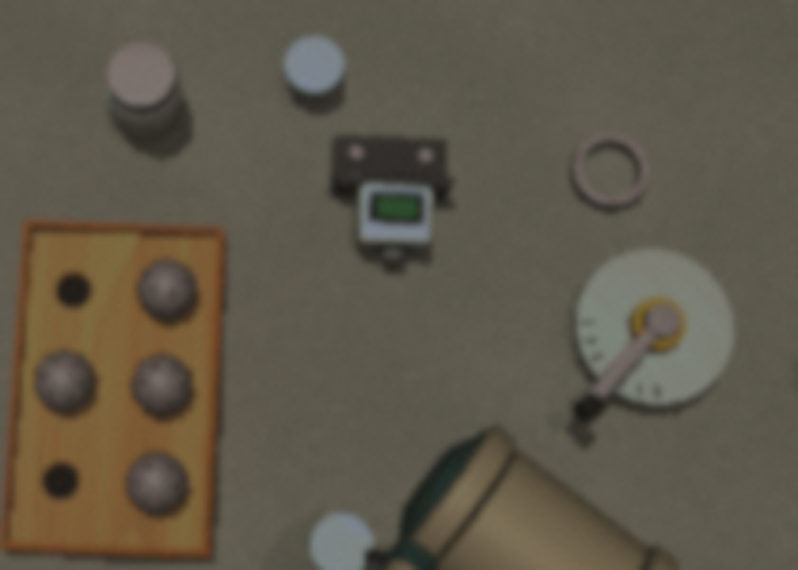

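```bash
python3 -c "
from h import *
print(workorder.job_done())"
```

```text
the job is handed in; nothing more can be done
None
```

I handed the job in after 51 s of robot time: all four balls present are in dimples, the lever stands over the pointer (within about 2° by camera), and the timer sits flush at the middle of the stop after its button was pressed to a 9 N stall; no verdict came back.

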